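Raclette melter: gas to half, cheese slide out to the loading stop and held

TASK

The cheese in the gas raclette melter is scraped down and I want to change it. Turn the gas tap's lever down to half open, 45 degrees, without shutting it; then squeeze in the button on the side of the cheese slide's upright grip and, keeping it squeezed, pull the slide straight out past its first stop to its second stop, the end of its travel. It is sprung and runs back in when let go, so finish while still gripping it and holding it fully out, and leave everything else on the table where it is.

Things in the scene. Friction and masses are not known exactly. Their poses are not given: they have to be found in the camera images.
- tap_axis (a point): on the upright turning axis of the gas tap, at mid-height of its lever, 98 mm above the table. The tap is a brass ball valve in the copper gas pipe beside the melter, left of the slide's grip seen from the robot. It does not move with the lever; its axes are the melter's: -x is the way the slide is pulled out, z up
- tap_lever (a point): middle of the black sleeve on the tap's lever, 66 mm from the turning axis, where to take the lever. The sleeve is 54 mm long (39 to 93 mm from the axis), 12 mm thick, 18 mm high, its centre 98 mm above the table. Its y axis points from the turning axis outwards along the lever, z up; it turns with the lever. Below it are only valve and pipe, up to 80 mm high at the axis, 60 mm elsewhere
- gas_tap (a joint): opening of the gas tap, rad: 0 shut (lever square to the pipe, pointing along tap_axis +y, away from the melter), 0.785 half open (45 degrees), 1.571 fully open (lever in line with the pipe, pointing along tap_axis -x). Grows counter-clockwise seen from above, stays where it is left, needs about 2 N at the sleeve. Starts nearly or fully open
- slide_grip (a point): centre of the slide's upright black grip where the hand takes it, 105 mm above the table. Grip: 36 mm in x, 30 mm in y, 59 to 137 mm above the table. -x is the pull direction, y across it, z up. The button is on the +y side: take the grip from above across y, one finger on the button. Behind (+x) lies only the cradle plate, 76 mm high; the burner hood (250 to 302 mm up) begins 85 mm behind
- button_face (a point): centre of the outer face of the steel push button on the grip's +y side, 20 mm in x, 36 mm high (87 to 123 mm above the table). Released it stands 7.5 mm out of the grip (37.5 mm over button and grip), fully pressed 1.5 mm (31.5 mm). It moves with the grip
- catch (a joint): how far the button is pressed in, m: 0 released, 0.006 fully pressed. Its spring gives 3 N at first, 7.5 N fully pressed. Pressed by more than 0.004 it frees the slide
- slide (a joint): how far the telescopic cheese slide is out, m: 0 home under the burner (locked by the catch), 0.05 first stop (the catch locks here if the button is let out), 0.10 second stop, the solid end of travel, where nothing catches. A spring draws it in with 4 to 6 N, friction adds 1 N. It bears the cheese, about 1 kg in all, on its own guide
- scraper: the cheese scraper (raclette knife) lying on the table between the slide's grip and the tap, 245 x 30 x 16 mm, wooden handle, steel blade; origin under its middle; a bystander
- plates: stack of four white tasting plates, 150 mm across, 34 mm high; origin under its centre; a bystander
- jar: glass jar of gherkins with a white cap, 72 mm across, 108 mm high; origin under its centre; a bystander
- mill: dark wooden pepper mill, 58 mm across, 195 mm high; origin under its centre; a bystander
- wine: wine bottle, 76 mm across, 300 mm high; origin under its centre; a bystander
- potatoes: white bowl of boiled potatoes, 190 mm across, 104 mm high; origin under its centre; a bystander
- flowers: terracotta pot of daffodils, 104 mm across the rim, about 210 mm high with its flowers; origin under its centre; a bystander

How it is judged:
By the outcome, as a careful person would: the job done as asked, in the order asked, and still so for the second after the job is handed in, while the arm keeps its last pose, push and grip.
It also fails if it takes over 48 s, if anything falls off the work surface, if the arm or the gripper's body presses on something with over 40 N, if the wrist force passes 120 N, or if a joint passes its speed limit or range.

ROBOT

A 7-joint arm with a two-finger parallel gripper is mounted at the origin on the work surface. World frame = base frame: x ahead of the robot, y to its left, z up, the work surface at z = 0. Lengths are in m, angles in rad, forces in N, time in s.
With the tool pointing down it reaches from about 0.425 to 0.925 m from the base axis. Payload 6.8 kg.
Tool frame: the origin (TCP) lies midway between the tips of the shut fingers; the grasp point (between the pads) lies 19 mm behind it; z points along the fingers, y is the direction in which the jaws open and shut (so a half turn about z gives the same grasp; the last joint's range is limited). The gripper opens to 85 mm and grips with 20 to 120 N. Pads are 22 mm wide; open, the fingers measure 114 mm over their backs; the gripper's body (76 mm by 85 mm) begins 54 mm behind the grasp point. The pads swing forward as they close: fully open they stand 13 mm farther back than shut.
Start: joints at [1.042, 0.477, 0.022, 1.555, -0.011, 1.109, -0.083], TCP at [0.276, -0.616, 0.231] pointing down, gripper open.
Joint ranges: [-2.96, 2.96], [-0.34, 2.1], [-1.41, 1.46], [0.24, 2.44], [-1.37, 4.51], [0.17, 1.92], [-2.96, 2.96]. Speed limits (rad/s): [2.39, 2.39, 3.14, 3.14, 3.14, 3.14, 3.14].

INTERFACE

Orientations are given as a rotation vector (axis times angle).
In Python, from bench import r gives the robot as it stands. The module is installed in compiled form; this text tells all that it offers.
- The arm moves only by the tool apply_moves, never from a script. Its argument "plan" is a list that holds one entry, the list of rows, each a list of 7 numbers: the turn, a rotation vector about the tool's x, y, z scaled (see below), then the shift along the tool's x, y, z scaled (see below), then the closure, from -1 (fully open) to 1 (shut). In form: [[[wx, wy, wz, tx, ty, tz, grip], ...]]. A call has 1 to 12 rows; each row is the pose to reach, as a shift and turn from the pose commanded when the call began, along the tool's axes at that moment, turning the shorter way round; what a row does not reach only later rows make up. The controller multiplies each number of a shift by 0.4 m and each number of a turn by 180 degrees. A row lasts 1/12 s, in which the tool goes at most 41.7 mm and 7.16 degrees, less where a joint would pass 70% of its speed; a pose out of reach is approached as far as the arm can. A call with a number of a shift or a turn outside -1 to 1 is refused whole. A call with a gripper value outside its range is refused whole. The fingers move at their own pace and stop on an object; "force" is the grip in N (left out, the last holds). Time passes only in rows, so rows that repeat a pose let the fingers close. It gives the time, the measured TCP pose, the force and the opening at its end, in the units of the state.
- r.get_obs(): the state, without advancing time (a new reading comes with each control period).
- r.grab_frame(name): name is "scene" or "top" or "wrist"; returns a dict with "pixels" (480x640x3 uint8, blue, green, red), "fx", "fy", "cx", "cy" (pixels), "pose" (4x4, takes a point from camera to world coordinates). Camera axes: x right, y up, looking along -z (the intrinsics and any distortion apply to the point x, -y, -z); pixel columns grow to the right and rows downward; lengths in m; the calibration is good to about 2 mm. A picture is of the moment at which its call begins. There is no depth.
- r.hand_in(): hands the job in, once; it reports no verdict.
The state is a dict: "clock": time; "joints": joint angles; "qvel": joint speeds; "tau": joint torques, N m; "tcp_pos": TCP position; "orientation": TCP orientation; "contact_force": force on the tool from outside, world axes, zero at the start; "moment": the same for the moment, N m; "grip_width": finger opening in m.
Only numpy, scipy, OpenCV 4.12 (cv2) and the standard library are available. Lean on these libraries where they do the work, as an engineer would, in place of code of your own. Each camera call takes 0.05 s, during which the arm holds its last target. There are 200 camera calls.

## Working session

There is one attempt and no reset: what is moved stays moved. The work goes in short steps, Python scripts to look and compute and a tool call to move; the robot and the scene stay as the last step left them, time stands still between calls to the robot, and variables do not carry over. Pictures are saved under pics/ and viewed, on a budget of 10 in all, crops included, one or two more only if the job needs it, and the job is handed in when it is done.

Besides the shell and the picture viewer there is one more tool, called after "Emit:" as name([rows], argument=value, ...), one row to a line, values as JSON. apply_moves: Moves the arm, as the interface text tells. Its arguments: {"type":"object","properties":{"plan":{"type":"array","items":{"type":"array","items":{"type":"array","items":{"type":"number","minimum":-1,"maximum":1}}}},"force":{"type":"number"}},"required":["plan"]}

```bash
mkdir -p pics
cat > h.py <<'E'
import numpy as np, cv2
from scipy.spatial.transform import Rotation as R
from bench import r
def save(f,n): cv2.imwrite('pics/%s.png'%n,f['pixels'])
def ray(f,u,v):
    P=np.array(f['pose']); d=np.array([(u-f['cx'])/f['fx'],-(v-f['cy'])/f['fy'],-1.])
    return P[:3,3],P[:3,:3]@d
def onz(f,u,v,z):
    o,d=ray(f,u,v); return o+d*(z-o[2])/d[2]
def proj(f,p):
    P=np.array(f['pose']); c=P[:3,:3].T@(np.array(p)-P[:3,3]); return f['cx']+f['fx']*c[0]/-c[2], f['cy']-f['fy']*c[1]/-c[2]
def tri(o1,d1,o2,d2):
    A=np.stack([d1,-d2],1); s=np.linalg.lstsq(A,o2-o1,rcond=None)[0]
    a=o1+d1*s[0]; b=o2+d2*s[1]; return (a+b)/2,np.linalg.norm(a-b)
E
python3 - <<'E'
from h import *
for n in ['scene','top']:
    f=r.grab_frame(n); save(f,n+'0'); print(n,{k:(np.round(f[k],3).tolist()) for k in f if k!='pixels'})
print(r.get_obs())
E
```

```text
scene {'fx': 563.093, 'fy': 563.093, 'cx': 308.794, 'cy': 243.493, 'pose': [[0.563, -0.695, 0.446, 1.239], [0.826, 0.465, -0.318, -0.504], [0.013, 0.548, 0.837, 1.44], [0.0, 0.0, 0.0, 1.0]]}
top {'fx': 575.107, 'fy': 575.107, 'cx': 326.557, 'cy': 244.072, 'pose': [[0.098, 0.974, -0.205, 0.199], [-0.995, 0.097, -0.016, -0.01], [0.005, 0.205, 0.979, 1.559], [0.0, 0.0, 0.0, 1.0]]}
{'clock': 0.1, 'joints': array([ 1.04188345,  0.47772576,  0.02235474,  1.55635279, -0.01153818,
        1.10926549, -0.08310257]), 'qvel': array([-0.00080109, -0.00098644, -0.00010532, -0.00374949, -0.00197312,
        0.00232961,  0.00030562]), 'tau': array([ 5.32342965e-03, -5.97762179e+01,  1.61451392e+00, -2.81954384e+01,
        1.29460066e-02,  5.07084100e-03, -5.04835862e-05]), 'tcp_pos': array([ 0.27551857, -0.6156345 ,  0.23041748]), 'orientation': array([-3.07077944e+00, -6.55801770e-01,  6.68945635e-04]), 'contact_force': array([ 0.51236474, -0.13323196, -0.35468947]), 'moment': array([-0.01690395,  0.04012726, -0.04956795]), 'grip_width': 0.08530095833171866}
```

View pics/scene0.png

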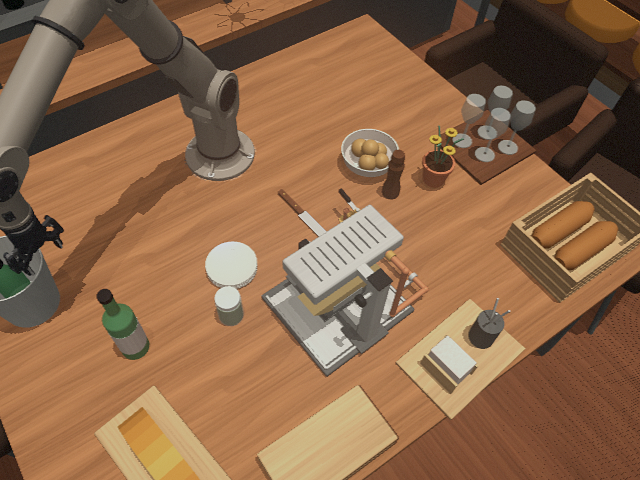

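View pics/top0.png

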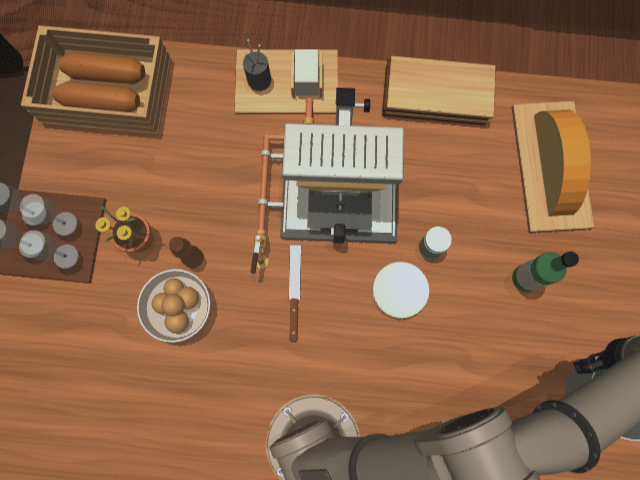

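Top view: the grip is near (339,233), the lever and tap near (257,253), the scraper at about (295,290) and the mill at about (187,252). I'll zoom in on the tap and grip.

Run:
```python
from h import *
t=cv2.imread('pics/top0.png'); s=cv2.imread('pics/scene0.png')
a=cv2.resize(t[215:285,230:360],None,fx=6,fy=6,interpolation=cv2.INTER_CUBIC)
cv2.imwrite('pics/c1.png',a)
```

```text
(no output)
```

View pics/c1.png

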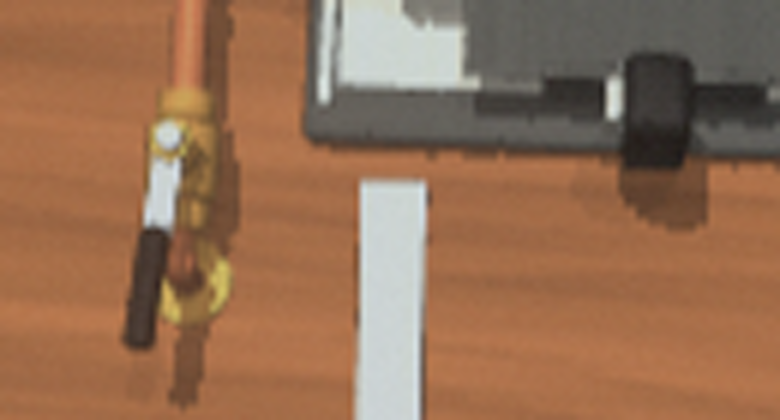

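Run:
```python
from h import *
f=r.grab_frame('top')
c=lambda x,y:(230+(x+.5)/6-.5,215+(y+.5)/6-.5)
p=lambda n,x,y,z:print(n,np.round(onz(f,*c(x,y),z),4))
p('axis',168,137,.108)
p('slv in',152,230,.107);p('slv out',138,348,.107)
for n,q in dict(farL=(628,55),farR=(688,55)).items(): p(n,*q,.137)
p('botL',622,167,.059);p('botR',686,167,.059); p('button',614,98,.105)
p('blade end',393,180,.008)
# hood mask edges
im=f['pixels']; 
hsv=cv2.cvtColor(im,cv2.COLOR_BGR2HSV)
m=((hsv[...,1]<40)&(hsv[...,2]>120)).astype(np.uint8); m[:110]=0;m[200:]=0;m[:,:270]=0;m[:,420:]=0
m=cv2.morphologyEx(m,cv2.MORPH_CLOSE,np.ones((13,13)))
k=max(cv2.findContours(m,0,2)[0],key=cv2.contourArea)
print(cv2.boundingRect(k)); print(cv2.approxPolyDP(k,4,True)[:,0].tolist())
for q in cv2.approxPolyDP(k,4,True)[:,0]: print(q,np.round(onz(f,*map(float,q),.302),4))
# pipe line
mp=((hsv[...,0]<12)&(hsv[...,1]>130)&(hsv[...,2]>150))
for v in range(160,226,8):
    u=np.where(mp[v,245:282])[0]+245
    print(v,len(u), u.mean() if len(u) else 0)
# scene projection checks
print([ (n,np.round(onz(f,u,v,0),3).tolist()) for n,u,v in [('mill',190,256),('scr end',294,340),('bowl',174,308)]])
```

```text
axis [0.5024 0.1919 0.108 ]
slv in [0.4615 0.1939 0.107 ]
slv out [0.4101 0.1935 0.107 ]
farL [ 0.5511 -0.0018  0.137 ]
farR [ 0.5536 -0.0272  0.137 ]
botL [ 0.5191 -0.0036  0.059 ]
botR [ 0.522  -0.0319  0.059 ]
button [0.5394 0.0025 0.105 ]
blade end [0.5135 0.1006 0.008 ]
(271, 110, 133, 90)
[[402, 128], [351, 126], [349, 110], [339, 110], [338, 125], [286, 124], [284, 152], [271, 154], [283, 158], [284, 199], [307, 199], [306, 176], [379, 178], [380, 191], [373, 192], [373, 198], [394, 199], [394, 180], [402, 179]]
[402 128] [ 0.755  -0.1382  0.302 ]
[351 126] [ 0.748  -0.0193  0.302 ]
[349 110] [ 0.7875 -0.011   0.302 ]
[339 110] [0.7852 0.0123 0.302 ]
[338 125] [0.7474 0.0111 0.302 ]
[286 124] [0.7378 0.1322 0.302 ]
[284 152] [0.6686 0.129  0.302 ]
[271 154] [0.6608 0.1583 0.302 ]
[283 158] [0.6538 0.1297 0.302 ]
[284 199] [0.5565 0.1162 0.302 ]
[307 199] [0.5617 0.0643 0.302 ]
[306 176] [0.6159 0.0723 0.302 ]
[379 178] [ 0.6278 -0.0945  0.302 ]
[380 191] [ 0.5971 -0.0992  0.302 ]
[373 192] [ 0.5931 -0.0835  0.302 ]
[373 198] [ 0.579  -0.0847  0.302 ]
[394 199] [ 0.5814 -0.1324  0.302 ]
[394 180] [ 0.6264 -0.129   0.302 ]
[402 179] [ 0.6307 -0.1471  0.302 ]
160 12 258.25
168 8 261.75
176 8 261.875
184 15 261.06666666666666
192 12 262.5
200 12 263.0
208 7 258.57142857142856
216 10 261.8
224 11 259.0
[('mill', [0.455, 0.386, 0.0]), ('scr end', [0.256, 0.076, 0.0]), ('bowl', [0.309, 0.408, 0.0])]
```

```bash
cat >> h.py <<'E'
def yawR(psi): # tool down, tool y along world angle psi
    y=np.array([np.cos(psi),np.sin(psi),0]); z=np.array([0,0,-1.]); return np.stack([np.cross(y,z),y,z],1)
def rel(p,psi,base=None):
    if base is None:
        o=r.get_obs(); base=(o['tcp_pos'],R.from_rotvec(o['orientation']).as_matrix())
    p0,R0=base
    return np.round(np.r_[R.from_matrix(R0.T@yawR(psi)).as_rotvec()/np.pi,R0.T@(np.array(p)-p0)/.4],3).tolist()
def st():
    o=r.get_obs(); M=R.from_rotvec(o['orientation']).as_matrix()
    print('t',round(o['clock'],2),'p',np.round(o['tcp_pos'],4),'yaw',np.round(np.degrees(np.arctan2(M[1,1],M[0,1])),2),'tilt',np.round(M[:2,2],4),'F',np.round(o['contact_force'],1),'w',round(o['grip_width'],4),'q',np.round(o['joints'],2))
E
python3 - <<'E'
from h import *
st(); d=np.radians
y0=d(-90)
o=r.get_obs();M=R.from_rotvec(o['orientation']).as_matrix();y0=np.arctan2(M[1,1],M[0,1])
print(rel((.28,-.60,.42),y0)); print(rel((.45,-.38,.42),y0-.0)); print(rel((.56,-.28,.42),d(-70))); print(M.round(3))
E
```

```text
t 0.15 p [ 0.2755 -0.6157  0.2305] yaw -65.89 tilt [-0.0007  0.0012] F [-0.1 -0.5 -0.2] w 0.085 q [ 1.04  0.48  0.02  1.56 -0.01  1.11 -0.08]
[-0.0, 0.0, 0.0, 0.026, -0.032, -0.474]
[-0.0, 0.0, 0.0, 0.639, -0.36, -0.473]
[-0.0, 0.0, 0.023, 0.992, -0.476, -0.473]
[[ 0.913  0.408 -0.001]
 [ 0.408 -0.913  0.001]
 [-0.    -0.001 -1.   ]]
```

Emit:
apply_moves([
  [[0,0,0,0.02,-0.03,-0.474,-1],[0,0,0,0.02,-0.03,-0.474,-1],[0,0,0,0.02,-0.03,-0.474,-1],[0,0,0,0.02,-0.03,-0.474,-1],[0,0,0,0.02,-0.03,-0.474,-1],[0,0,-0.28,0.99,-0.476,-0.474,-1],[0,0,-0.28,0.99,-0.476,-0.474,-1],[0,0,-0.28,0.99,-0.476,-0.474,-1],[0,0,-0.28,0.99,-0.476,-0.474,-1],[0,0,-0.28,0.99,-0.476,-0.474,-1],[0,0,-0.28,0.99,-0.476,-0.474,-1],[0,0,-0.28,0.99,-0.476,-0.474,-1]],
])

```text
clock: 1.15
tcp_pos: [0.471, -0.3806, 0.4208]
orientation: [-2.499, -1.903, 0.0]
contact_force: [0.5, -2.0, -0.9]
grip_width: 0.0852
```

Run:
```python
from h import *
st(); d=np.radians
print(rel((.56,-.05,.41),d(40))); print(rel((.47,.18,.36),d(88.5)))
```

```text
t 1.15 p [ 0.471  -0.3806  0.4208] yaw -15.41 tilt [-0.0002 -0.    ] F [ 0.5 -2.  -0.9] w 0.0852 q [ 0.76  0.26 -0.23  1.44  0.06  1.44  0.25]
[-0.0, -0.0, -0.308, 0.856, -0.005, 0.027]
[-0.0, -0.0, -0.577, 1.35, -0.375, 0.152]
```

Emit:
apply_moves([
  [[0,0,-0.3,0.85,0,0.02,-1],[0,0,-0.3,0.85,0,0.02,-1],[0,0,-0.3,0.85,0,0.02,-1],[0,0,-0.3,0.85,0,0.02,-1],[0,0,-0.3,0.85,0,0.02,-1],[0,0,-0.3,0.85,0,0.02,-1],[0,0,-0.3,0.85,0,0.02,-1],[0,0,-0.3,0.85,0,0.02,-1],[0,0,-0.3,0.85,0,0.02,-1],[0,0,-0.3,0.85,0,0.02,-1]],
])

```text
clock: 1.98
tcp_pos: [0.5628, -0.0508, 0.4127]
orientation: [-1.361, -2.83, -0.002]
contact_force: [-0.2, -0.4, -0.9]
grip_width: 0.0854
```

Run:
```python
from h import *
st(); d=np.radians
print(rel((.46,.17,.34),d(88.5))); f=r.grab_frame('wrist'); print(np.round(f['pose'],3).tolist())
```

```text
t 1.98 p [ 0.5628 -0.0508  0.4127] yaw 38.64 tilt [-0.0003  0.0016] F [-0.2 -0.4 -0.9] w 0.0854 q [ 0.43  0.22 -0.55  1.53  0.12  1.42  0.55]
[0.0, -0.0, -0.277, 0.591, 0.144, 0.183]
[[0.781, -0.593, -0.196, 0.511], [0.625, 0.742, 0.244, 0.012], [0.001, -0.313, 0.95, 0.556], [0.0, 0.0, 0.0, 1.0]]
```

Emit:
apply_moves([
  [[0,0,-0.277,0.59,0.144,0.18,-1],[0,0,-0.277,0.59,0.144,0.18,-1],[0,0,-0.277,0.59,0.144,0.18,-1],[0,0,-0.277,0.59,0.144,0.18,-1],[0,0,-0.277,0.59,0.144,0.18,-1],[0,0,-0.277,0.59,0.144,0.18,-1],[0,0,-0.277,0.59,0.144,0.18,-1],[0,0,-0.277,0.59,0.144,0.18,-1],[0,0,-0.277,0.59,0.144,0.18,-1],[0,0,-0.277,0.59,0.144,0.18,-1]],
])

```text
clock: 2.87
tcp_pos: [0.463, 0.1633, 0.341]
orientation: [0.065, 3.14, -0.001]
contact_force: [0.0, 0.1, -0.1]
grip_width: 0.0855
```

Run:
```python
from h import *
st(); f=r.grab_frame('wrist'); save(f,'w1')
print(f['fx'],f['cx'],f['cy'])
for n,p in dict(axis=(.5024,.1919,.108),slv=(.436,.1937,.107),button=(.5394,.0025,.105)).items(): print(n,np.round(proj(f,p),1))
np.savez('w1.npz',**f)
```

```text
t 2.87 p [0.463  0.1633 0.341 ] yaw 87.64 tilt [ 0.0004 -0.0007] F [ 0.   0.1 -0.1] w 0.0855 q [ 0.27  0.15 -0.8   1.79  0.11  1.24  0.96]
369.2523815589389 326.0578713491248 238.7022243413147
axis [354.6 235.1]
slv [355.2 172.4]
button [185.  272.4]
```

View pics/w1.png

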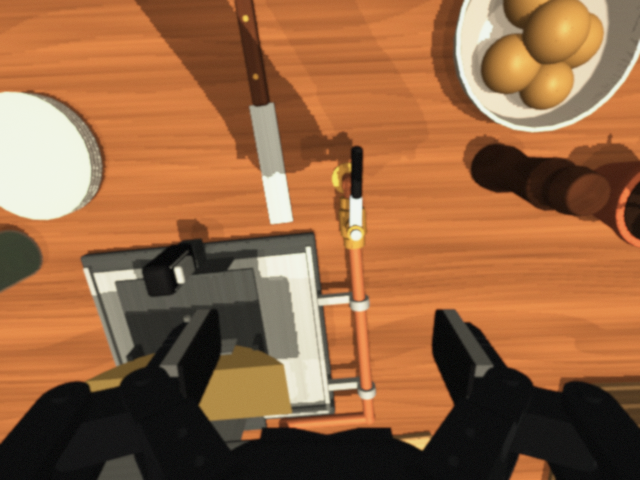

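The wrist view agrees with my estimates: axis at (355,236), sleeve from (357,148) to (356,197), grip top near (160,280). I'll refine the yaw, grip and lever from it.

Run:
```python
from h import *
f=dict(np.load('w1.npz')); im=f['pixels']; g=im.max(2)
P=lambda u,v,z:onz(f,u,v,z)
def yaw(a,b,z): d=P(*a,z)-P(*b,z); return np.degrees(np.arctan2(d[1],d[0])).round(2)
print('pipe',yaw((367,388),(361,312),.045),'plateside',yaw((330,405),(314,245),.07),'front',yaw((85,263),(312,240),.05)-90, yaw((85,256),(312,233),.076)-90)
m=(g<60).astype(np.uint8); w=np.zeros_like(m); w[140:204,345:368]=m[140:204,345:368]
ys,xs=np.nonzero(w); print('sleeve px',xs.mean(),ys.mean(),ys.min(),ys.max()); 
c=np.array([xs.mean(),ys.mean()]); ax=P(355,236,.11)
vx,vy,_,_=cv2.fitLine(np.stack([xs,ys],1).astype(np.float32),2,0,.01,.01).ravel()[:4]
a=P(*c,.1); b=P(c[0]+20*vx,c[1]+20*vy,.1); d=a-b if (a-b)[0]<0 else b-a
print('ctr z.10',a,'axis',ax,'lever dir',np.degrees(np.arctan2(d[1],d[0])),'axis->ctr',np.degrees(np.arctan2(*(a-ax)[1::-1])),np.linalg.norm((a-ax)[:2]))
cv2.imwrite('pics/c2.png',cv2.resize(im[220:310,130:220],None,fx=6,fy=6,interpolation=cv2.INTER_CUBIC))
```

```text
pipe 3.36 plateside 2.47 front -176.23000000000002 -176.26999999999998
sleeve px 356.0196463654224 171.30255402750493 147 197
ctr z.10 [0.43588547 0.19501468 0.1       ] axis [0.50278576 0.19214914 0.11      ] lever dir 178.41569888871365 axis->ctr 177.54734369147553 0.06696163312153264
```

View pics/c2.png

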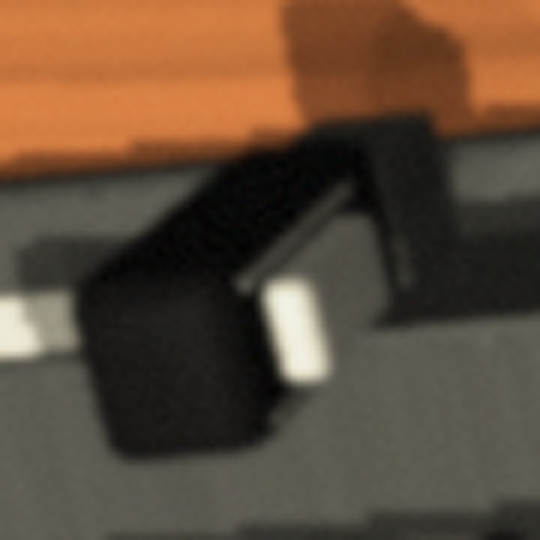

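Run:
```python
from h import *
f=dict(np.load('w1.npz'))
for q in [(80,290),(235,285),(270,430),(125,455),(177,367)]: print(np.round(onz(f,130+q[0]/6,220+q[1]/6,.137),4))
print('btn top edge outer',onz(f,130+312/6,220+280/6,.123),onz(f,130+330/6,220+380/6,.123))
d=np.radians; st()
print(rel((.436,.1945,.15),d(88.2)),rel((.436,.1945,.079),d(88.2)))
```

```text
[ 0.5198 -0.0253  0.137 ]
[0.52   0.0011 0.137 ]
[0.5472 0.0024 0.137 ]
[ 0.551  -0.0236  0.137 ]
[ 0.5347 -0.0115  0.137 ]
btn top edge outer [0.52519303 0.00814341 0.123     ] [0.54453473 0.00819843 0.123     ]
t 2.92 p [0.463  0.1634 0.341 ] yaw 87.68 tilt [ 0.0004 -0.0004] F [ 0.2 -0.1  0.1] w 0.0853 q [ 0.27  0.15 -0.8   1.79  0.11  1.24  0.96]
[-0.0, 0.0, -0.003, 0.071, 0.075, 0.478] [-0.0, 0.0, -0.003, 0.071, 0.075, 0.655]
```

Emit:
apply_moves([
  [[0,0,-0.003,0.071,0.075,0.3,-1],[0,0,-0.003,0.071,0.075,0.3,-1],[0,0,-0.003,0.071,0.075,0.38,-1],[0,0,-0.003,0.071,0.075,0.46,-1],[0,0,-0.003,0.071,0.075,0.52,-1],[0,0,-0.003,0.071,0.075,0.57,-1],[0,0,-0.003,0.071,0.075,0.61,-1],[0,0,-0.003,0.071,0.075,0.64,-1],[0,0,-0.003,0.071,0.075,0.655,-0.2],[0,0,-0.003,0.071,0.075,0.655,-0.2],[0,0,-0.003,0.071,0.075,0.655,-0.2]],
], force=20)

```text
clock: 3.83
tcp_pos: [0.4353, 0.1966, 0.0795]
orientation: [0.04, 3.14, 0.001]
contact_force: [0.2, -0.1, 0.0]
grip_width: 0.0518
```

Run:
```python
from h import *
st(); f=r.grab_frame('wrist'); save(f,'w2'); print(rel((.436,.1945,.079),np.radians(88.2)))
```

```text
t 3.83 p [0.4353 0.1966 0.0795] yaw 88.55 tilt [0.0011 0.0003] F [ 0.2 -0.1  0. ] w 0.0518 q [ 0.02  0.47 -0.7   2.11  0.46  0.72  0.57]
[0.0, 0.001, 0.002, -0.002, -0.006, 0.002]
```

View pics/w2.png

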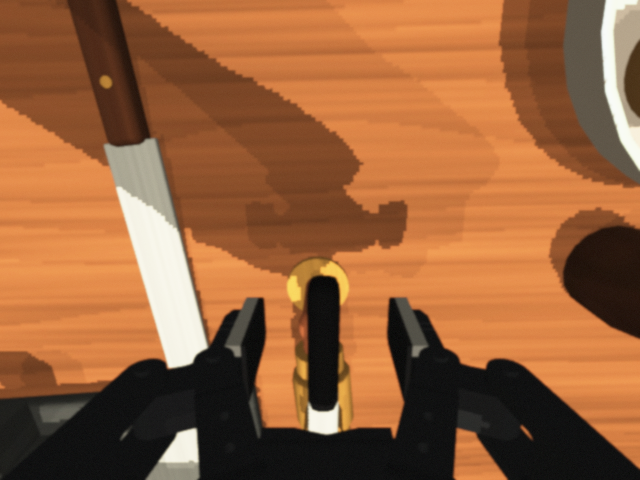

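Sleeve at u≈323, fingers centred at u≈326, so they straddle it well. Closing.

Emit:
apply_moves([
  [[0,0,0.002,0,-0.005,0,0.3],[0,0,0.002,0,-0.005,0,1],[0,0,0.002,0,-0.005,0,1],[0,0,0.002,0,-0.005,0,1],[0,0,0.002,0,-0.005,0,1],[0,0,0.002,0,-0.005,0,1]],
], force=25)

```text
clock: 4.38
tcp_pos: [0.4347, 0.1951, 0.0795]
orientation: [0.047, 3.14, 0.0]
contact_force: [-0.5, -0.1, 6.3]
grip_width: 0.0117
```

Run:
```python
from h import *
st(); o=r.get_obs(); p=o['tcp_pos']; M=R.from_rotvec(o['orientation']).as_matrix(); y0=np.arctan2(M[1,1],M[0,1])
ax=np.array([.5026,.192]); v=p[:2]-ax; print('lever',np.degrees(np.arctan2(v[1],v[0])),np.linalg.norm(v))
a0=np.arctan2(v[1],v[0]); rr=np.linalg.norm(v); tot=a0-np.radians(138.6); print('turn',np.degrees(tot))
for k in range(1,9):
    a=a0-tot*k/8; q=np.r_[ax+rr*np.array([np.cos(a),np.sin(a)]),p[2]]
    print(rel(q,y0-tot*k/8))
```

```text
t 4.38 p [0.4347 0.1951 0.0795] yaw 88.3 tilt [0.0012 0.0003] F [-0.5 -0.1  6.3] w 0.0117 q [ 0.03  0.46 -0.7   2.11  0.46  0.72  0.57]
lever 177.40204508589707 0.06793514148788615
turn 38.80204508589706
[0.0, 0.0, 0.027, -0.001, 0.014, 0.0]
[0.0, 0.0, 0.054, -0.003, 0.029, 0.0]
[0.0, 0.0, 0.081, -0.006, 0.043, 0.0]
[0.0, 0.0, 0.108, -0.011, 0.056, 0.0]
[0.0, 0.0, 0.135, -0.016, 0.07, 0.0]
[0.0, 0.0, 0.162, -0.023, 0.082, 0.0]
[0.0, 0.0, 0.189, -0.03, 0.094, 0.0]
[0.0, 0.0, 0.216, -0.039, 0.106, 0.0]
```

Emit:
apply_moves([
  [[0,0,0.027,-0.001,0.014,0,1],[0,0,0.054,-0.003,0.029,0,1],[0,0,0.081,-0.006,0.043,0,1],[0,0,0.108,-0.011,0.056,0,1],[0,0,0.135,-0.016,0.07,0,1],[0,0,0.162,-0.023,0.082,0,1],[0,0,0.189,-0.03,0.094,0,1],[0,0,0.216,-0.039,0.106,0,1],[0,0,0.216,-0.039,0.106,0,1],[0,0,0.216,-0.039,0.106,0,1],[0,0,0.216,-0.039,0.106,0,1]],
])

```text
clock: 5.3
tcp_pos: [0.4513, 0.2384, 0.0796]
orientation: [1.084, 2.948, 0.004]
contact_force: [-0.6, 4.9, 4.8]
grip_width: 0.0116
```

```bash
cat > lev.py <<'E'
from h import *
st(); f=r.grab_frame('top'); save(f,'t2')
ax=np.array([.5026,.192]); im=f['pixels']; g=im.max(2)
# sleeve mask around expected spot
p=proj(f,(*(ax+.066*np.array([np.cos(np.radians(138.6)),np.sin(np.radians(138.6))])),.107)); print('exp px',p)
p2=r.get_obs()['tcp_pos'][:2]-ax; print('tcp angle',np.degrees(np.arctan2(*p2[::-1])),np.linalg.norm(p2))
E
python3 lev.py
```

```text
t 5.3 p [0.4513 0.2384 0.0796] yaw 49.64 tilt [0.0013 0.0024] F [-0.6  4.9  4.8] w 0.0116 q [-0.17  0.47 -0.53  2.04  0.36  0.71 -0.07]
exp px (np.float64(238.3617447806873), np.float64(254.51978000040032))
tcp angle 137.91107171059915 0.06919587111112475
```

Emit:
apply_moves([
  [[0,0,0,0,0,0,-0.3],[0,0,0,0,0,0,-0.3],[0,0,0,0,0,0,-0.3],[0,0,0,0,0,0,-0.3],[0,0,0,0,0,-0.05,-0.3],[0,0,0,0,0,-0.55,-0.3],[0,0,0,0,0,-0.55,-0.3],[0,0,0,0,0,-0.55,-0.3],[0,0,0,0,0,-0.55,-0.3],[0,0,0,0,0,-0.55,-0.3],[0,0,0,0,0,-0.55,-0.3],[0,0,0,0,0,-0.55,-0.3]],
])

```text
clock: 6.35
tcp_pos: [0.4521, 0.2368, 0.3007]
orientation: [1.09, 2.943, 0.004]
contact_force: [0.6, -0.7, -0.9]
grip_width: 0.0556
```

Run:
```python
from h import *
st(); f=r.grab_frame('wrist'); save(f,'w3'); np.savez('w3.npz',**f)
for a in (138.6,): print(proj(f,(.5026,.192,.108)),proj(f,(.5026+.066*np.cos(np.radians(a)),.192+.066*np.sin(np.radians(a)),.102)))
```

```text
t 6.35 p [0.4521 0.2368 0.3007] yaw 49.37 tilt [0.004  0.0011] F [ 0.6 -0.7 -0.9] w 0.0556 q [-0.05  0.19 -0.63  1.82  0.13  1.16  0.14]
(np.float64(325.3293045177334), np.float64(274.91515426044117)) (np.float64(326.23421991444064), np.float64(208.49422894321629))
```

View pics/w3.png

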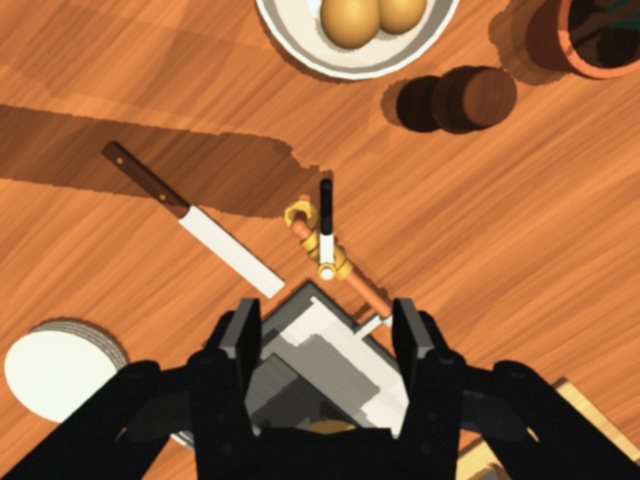

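Run:
```python
from h import *
f=dict(np.load('w3.npz')); im=f['pixels']; g=im.max(2)
w=np.zeros(g.shape,bool); w[172:238,312:342]=g[172:238,312:342]<60
ys,xs=np.nonzero(w); print(xs.mean(),ys.mean(),ys.min(),ys.max(),len(xs))
vx,vy,_,_=cv2.fitLine(np.stack([xs,ys],1).astype(np.float32),2,0,.01,.01).ravel()
c=(xs.mean(),ys.mean()); a=onz(f,*c,.102);b=onz(f,c[0]+20*vx,c[1]+20*vy,.102);d=a-b
if d[0]>0:d=-d
ax=onz(f,327,272,.11); e=a-ax
print('fit dir',np.degrees(np.arctan2(d[1],d[0])),'axis->ctr',np.degrees(np.arctan2(e[1],e[0])),a,ax)
# plate edge corner -> side & front edges
P=lambda u,v,z:onz(f,u,v,z); q=P(312,283,.076);s=P(400,355,.076);t=P(240,346,.076)
print('side',np.degrees(np.arctan2(*(s-q)[1::-1])),'front',np.degrees(np.arctan2(*(q-t)[1::-1]))-90)
# next: to above grip
print(rel((.50,.05,.30),np.radians(80)),rel((.5355,-.0105,.24),np.radians(93.6)))
```

```text
325.76027397260276 205.82534246575344 179 234 584
fit dir 139.70342608751548 axis->ctr 140.43488298354194 [0.45083251 0.23699323 0.102     ] [0.50062342 0.19585364 0.11      ]
side 7.080544290089284 front 2.8771389473377553
[-0.0, 0.0, -0.17, -0.395, -0.274, -0.003] [-0.0, 0.0, -0.246, -0.561, -0.331, 0.148]
```

Lever fit gives about 139.7° in world axes, which is roughly 46° open. Good. Now to the grip.

Emit:
apply_moves([
  [[0,0,-0.246,-0.561,-0.331,0.1,-1],[0,0,-0.246,-0.561,-0.331,0.1,-1],[0,0,-0.246,-0.561,-0.331,0.1,-1],[0,0,-0.246,-0.561,-0.331,0.1,-1],[0,0,-0.246,-0.561,-0.331,0.1,-1],[0,0,-0.246,-0.561,-0.331,0.1,-1],[0,0,-0.246,-0.561,-0.331,0.1,-1],[0,0,-0.246,-0.561,-0.331,0.17,-1],[0,0,-0.246,-0.561,-0.331,0.22,-1],[0,0,-0.246,-0.561,-0.331,0.22,-1],[0,0,-0.246,-0.561,-0.331,0.22,-1]],
])

```text
clock: 7.32
tcp_pos: [0.5336, -0.01, 0.2087]
orientation: [0.102, -3.135, -0.001]
contact_force: [0.6, 0.3, -0.1]
grip_width: 0.0853
```

Run:
```python
from h import *
st(); f=r.grab_frame('wrist'); save(f,'w4'); np.savez('w4.npz',**f)
print(proj(f,(.535,-.0123,.137)))
```

```text
t 7.32 p [ 0.5336 -0.01    0.2087] yaw 93.72 tilt [-0.0054  0.0004] F [ 0.6  0.3 -0.1] w 0.0853 q [ 0.36  0.32 -0.55  1.88  0.2   0.99  1.36]
(np.float64(321.95647467444905), np.float64(258.46111946395763))
```

View pics/w4.png

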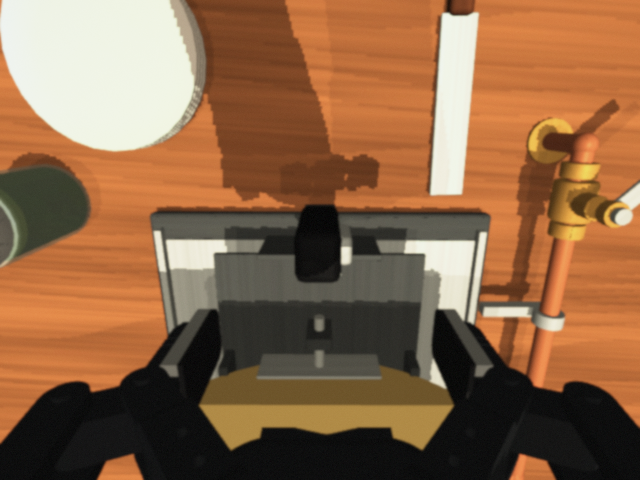

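Run:
```python
from h import *
f=dict(np.load('w4.npz'))
for q in [(296,255),(341,255),(318.5,255)]: print(np.round(onz(f,*q,.137),4))
print('btn outer',onz(f,351,255,.115))
g=f['pixels'].max(2); print(g[262,285:360].tolist())
print(rel((.535,-.0135,.086),np.radians(93.6)))
```

```text
[ 0.5338 -0.0285  0.137 ]
[ 0.5319 -0.0006  0.137 ]
[ 0.5328 -0.0146  0.137 ]
btn outer [0.53965873 0.00768353 0.115     ]
[94, 95, 96, 94, 96, 95, 94, 95, 87, 66, 36, 17, 11, 14, 18, 14, 15, 16, 19, 18, 16, 20, 19, 18, 21, 20, 16, 19, 17, 19, 17, 17, 19, 15, 15, 16, 14, 18, 13, 17, 16, 14, 18, 13, 17, 18, 15, 15, 18, 20, 22, 22, 21, 20, 38, 98, 171, 217, 229, 229, 230, 229, 224, 214, 197, 163, 127, 101, 91, 91, 92, 95, 92, 96, 94]
[0.0, -0.001, 0.001, -0.001, -0.01, 0.311]
```

Grip top spans u 295–339, v to 282, with the button at u≈351. It's centred under the tool to within a few mm and square to it. Descending.

Emit:
apply_moves([
  [[0,0,0,0,-0.01,0.05,-1],[0,0,0,0,-0.01,0.12,-1],[0,0,0,0,-0.01,0.18,-1],[0,0,0,0,-0.01,0.23,-1],[0,0,0,0,-0.01,0.27,-1],[0,0,0,0,-0.01,0.295,-1],[0,0,0,0,-0.01,0.308,-1],[0,0,0,0,-0.01,0.308,-0.5],[0,0,0,0,-0.01,0.308,-0.5],[0,0,0,0,-0.01,0.308,-0.5]],
], force=40)

```text
clock: 8.2
tcp_pos: [0.5366, -0.0138, 0.0889]
orientation: [-0.101, 3.138, -0.0]
contact_force: [-0.5, 0.4, 0.2]
grip_width: 0.0641
```

Run:
```python
from h import *
st(); f=r.grab_frame('wrist'); save(f,'w5')
```

```text
t 8.2 p [ 0.5366 -0.0138  0.0889] yaw 93.69 tilt [ 0.0021 -0.0001] F [-0.5  0.4  0.2] w 0.0641 q [ 0.3   0.48 -0.49  1.98  0.33  0.75  1.25]
```

View pics/w5.png

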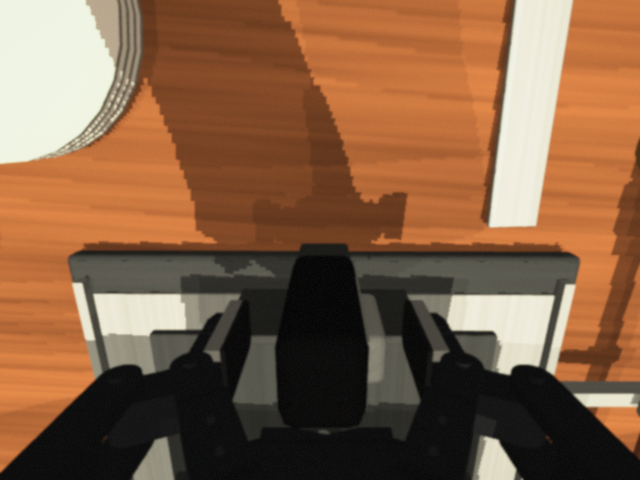

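Grip centre u≈321, finger centre u≈326, and both fingers are clear of grip and button. I'll shift about 1 mm and squeeze.

Emit:
apply_moves([
  [[0,0,0,0.003,-0.0025,-0.002,-0.2],[0,0,0,0.003,-0.0025,-0.002,0.1],[0,0,0,0.003,-0.0025,-0.002,1],[0,0,0,0.003,-0.0025,-0.002,1],[0,0,0,0.003,-0.0025,-0.002,1],[0,0,0,0.003,-0.0025,-0.002,1],[0,0,0,0.003,-0.0025,-0.002,1],[0,0,0,0.003,-0.0025,-0.002,1]],
], force=40)

```text
clock: 8.92
tcp_pos: [0.5349, -0.0153, 0.0896]
orientation: [-0.101, 3.139, -0.001]
contact_force: [-2.9, -0.3, 8.8]
grip_width: 0.0297
```

Run:
```python
from h import *
st(); p=r.get_obs()['tcp_pos']; u=np.array([-np.cos(np.radians(3.6)),-np.sin(np.radians(3.6)),0])
for s in (.05,.1,.102): print(s,rel(p+u*s,np.radians(93.6)))
```

```text
t 8.92 p [ 0.5349 -0.0153  0.0896] yaw 93.68 tilt [ 0.001  -0.0007] F [-2.9 -0.3  8.8] w 0.0297 q [ 0.3   0.48 -0.49  1.98  0.33  0.75  1.26]
0.05 [-0.0, 0.0, 0.0, 0.125, 0.0, -0.0]
0.1 [-0.0, 0.0, 0.0, 0.25, 0.0, -0.0]
0.102 [-0.0, 0.0, 0.0, 0.255, 0.0, -0.0]
```

Width 29.7 mm, so the button should be in. A short pull will show whether the catch is free.

Emit:
apply_moves([
  [[0,0,0,0.007,0,0,1],[0,0,0,0.015,0,0,1],[0,0,0,0.022,0,0,1],[0,0,0,0.03,0,0,1],[0,0,0,0.03,0,0,1]],
])

```text
clock: 9.33
tcp_pos: [0.5242, -0.0159, 0.0896]
orientation: [-0.101, 3.136, -0.0]
contact_force: [4.7, -0.8, 4.8]
grip_width: 0.0294
```

Run:
```python
from h import *
st()
f=r.grab_frame('wrist'); save(f,'w6')
```

```text
t 9.33 p [ 0.5242 -0.0159  0.0896] yaw 93.69 tilt [0.0039 0.    ] F [ 4.7 -0.8  4.8] w 0.0294 q [ 0.31  0.46 -0.5   2.01  0.32  0.74  1.26]
```

View pics/w6.png

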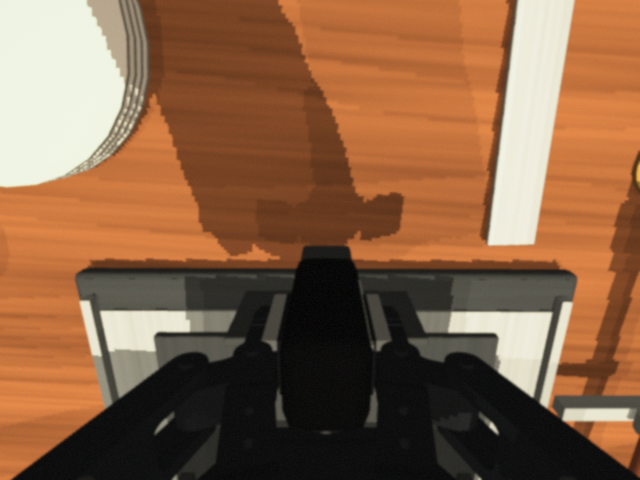

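The grip follows the hand: the plate's front edge moved from v 250 to 270 while the grip stayed put in view, with only 5 N of spring force. So it is free; pulling on.

Emit:
apply_moves([
  [[0,0,0,0.02,0,0,1],[0,0,0,0.04,0,0,1],[0,0,0,0.06,0,0,1],[0,0,0,0.08,0,0,1],[0,0,0,0.1,0,0,1],[0,0,0,0.12,0,0,1],[0,0,0,0.14,0,0,1],[0,0,0,0.16,0,0,1],[0,0,0,0.18,0,0,1],[0,0,0,0.2,0,0,1],[0,0,0,0.2,0,0,1]],
])

```text
clock: 10.3
tcp_pos: [0.4439, -0.0208, 0.0896]
orientation: [-0.101, 3.136, -0.0]
contact_force: [5.2, -1.9, 4.4]
grip_width: 0.03
```

```bash
python3 -c "
from h import *
st()"
```

```text
t 10.3 p [ 0.4439 -0.0208  0.0896] yaw 93.7 tilt [ 0.0037 -0.    ] F [ 5.2 -1.9  4.4] w 0.03 q [ 0.36  0.36 -0.52  2.19  0.29  0.66  1.26]
```

Emit:
apply_moves([
  [[0,0,0,0.007,0,0,1],[0,0,0,0.014,0,0,1],[0,0,0,0.02,0,0,1],[0,0,0,0.024,0,0,1],[0,0,0,0.027,0,0,1],[0,0,0,0.027,0,0,1]],
])

```text
clock: 10.8
tcp_pos: [0.4352, -0.0214, 0.0896]
orientation: [-0.101, 3.134, 0.001]
contact_force: [9.6, -0.9, 0.4]
grip_width: 0.03
```

```bash
python3 -c "
from h import *
st()"
```

```text
t 10.8 p [ 0.4352 -0.0214  0.0896] yaw 93.69 tilt [0.0064 0.0008] F [ 9.6 -0.9  0.4] w 0.03 q [ 0.36  0.34 -0.53  2.21  0.29  0.65  1.27]
```

Emit:
apply_moves([
  [[0,0,0,0.004,0,0,1],[0,0,0,0.007,0,0,1],[0,0,0,0.007,0,0,1],[0,0,0,0.007,0,0,1]],
])

```text
clock: 11.13
tcp_pos: [0.4352, -0.0213, 0.0897]
orientation: [-0.1, 3.129, 0.003]
contact_force: [17.7, -0.4, -11.8]
grip_width: 0.0294
```

Run:
```python
from h import *
st(); f=r.grab_frame('top'); save(f,'t3')
a=cv2.resize(f['pixels'][200:300,220:370],None,fx=5,fy=5,interpolation=cv2.INTER_CUBIC); cv2.imwrite('pics/c3.png',a)
```

```text
t 11.13 p [ 0.4352 -0.0213  0.0897] yaw 93.67 tilt [0.0114 0.0023] F [ 17.7  -0.4 -11.8] w 0.0294 q [ 0.37  0.34 -0.53  2.21  0.29  0.64  1.27]
```

View pics/c3.png

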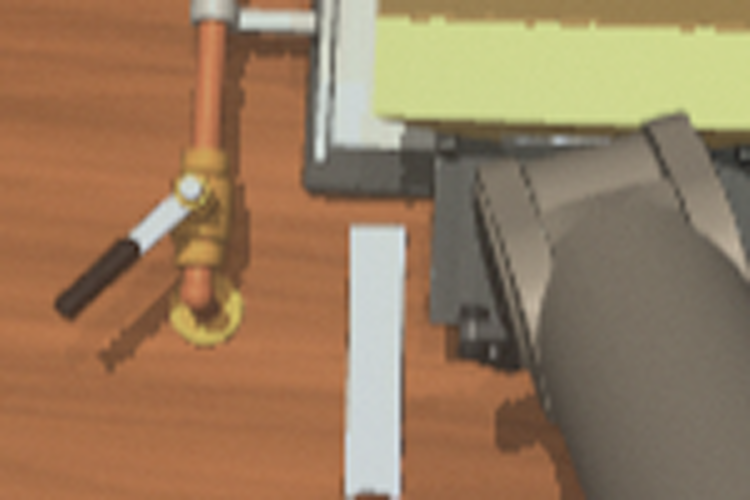

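TCP didn't move while the force rose to 18 N, so the slide is against its solid stop. The lever shows at about 45° (axis (190,187), sleeve (98,278) in the crop), and the scraper is undisturbed. One last lever number, then I hand in.

Run:
```python
from h import *
f=r.grab_frame('top'); a=onz(f,220+190/5,200+187/5,.11); b=onz(f,220+98/5,200+278/5,.107); e=b-a
op=np.degrees(np.arctan2(e[1],e[0]))-93.6; print('opening deg',op); st()
if abs(op-45)<5: print(r.hand_in())
```

```text
opening deg 47.553242286665494
t 11.23 p [ 0.4352 -0.0213  0.0897] yaw 93.67 tilt [0.0113 0.0023] F [ 16.7  -1.4 -11.8] w 0.03 q [ 0.37  0.34 -0.53  2.21  0.29  0.64  1.27]
the job is handed in; nothing more can be done
None
```

I turned the gas tap down to about half open, then squeezed the grip's button and pulled the cheese slide straight out to its second stop. I handed in at 11.2 s with the gripper still holding it fully out.

- **Tap:** the lever measured about 46° open from the wrist camera and about 47.5° from the top camera, so it may sit 1 to 3° above 45°.
- **Slide:** the hand travelled about 100 mm. More pull then raised the force from about 10 N to about 17 N with no movement, so the slide is against its solid stop.
- **Button:** the fingers closed to 29.5–30 mm, though a fully pressed button should measure 31.5 mm. I can't explain the difference, but the slide came free at once and passed its first stop.
- **Everything else:** I touched only the lever and the grip. The last picture shows the scraper in place. It did not cover the other things on the table, so I have no final check on those.

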